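# Press the ferrule onto the tool handle

## Task

One of the two bench presses holds a turned wooden tool handle with a brass ferrule started on its end. Pull that press's lever all the way down so that the ferrule is driven home, then ease the lever slowly all the way back up, taking two seconds or more and never letting it fly up, and let go. Leave the lever of the empty press alone.

Things in the scene. Friction and masses are not known exactly. Their poses are not given: they have to be found in the camera images.
- press_grip (a point): Centre of the loaded press's grip: level black bar, 24 mm thick, 120 long, between the front ends of two 12 mm arms (60 mm either side), z about 320 mm lever up, 119 down. Turns with the lever. y along the bar. Lever up: z up, x level to the press's back. The pivot line (parallel to y) is always at +170.5 mm x, -104.5 mm z here (radius 200). Press front faces the robot within 20 degrees.
- press_lever (a joint): Lever of the loaded press (grey, two pillars, base 200 x 150 mm, 235 high), rad: 0 = up at its stop (arms slope 31.5 degrees up to the grip), grows as the grip is pulled down, 1.05 = bottom. Spring return: 1 to 3 N at the grip at the top, 7 to 9 N at the bottom, a few N more while driving the ferrule, late in the stroke. Let go, it flies up.
- ferrule (a joint): Brass ferrule (27 mm across, 26 long) on the upright beech handle under the loaded press's ram: how far it is driven down, m. 0 to 0.004 at the start, about 0.016 = home on the wooden shoulder (lever at the bottom). Tight fit: stays where pressed. Its axis is 12 mm in front of the lever's pivot line, its top at first 130 to 134 mm up.
- spare_lever (a joint): Lever of the other press, the same model with nothing under its ram, 280 to 490 mm to the left or right of the loaded one. Same meaning in rad, 0 = up. Leave it alone.

How it is judged:
On the way:
1. the loaded press's lever is pulled to the bottom of its stroke and the ferrule is driven home (value of joint press_lever above 0.97 rad and value of joint ferrule above 0.0125 m), for 0.1 s.
At the end, for the whole second after the job is handed in: The loaded press's lever is fully up again (within 0.08 rad, about 16 mm at the grip) and at rest, the ferrule is home (driven at least 12.5 mm) and the empty press's lever is up (value of joint press_lever below 0.08 rad and velocity of joint press_lever between -0.1 and 0.1 rad/s and value of joint ferrule above 0.0125 m and value of joint spare_lever below 0.1 rad); the robot touches nothing.
It fails at once if the lever flies up: faster than 1.5 rad/s (about 0.3 m/s at the grip) while still more than 0.2 rad (40 mm at the grip) below its upper stop (value of joint press_lever above 0.2 rad and velocity of joint press_lever below -1.5 rad/s).
It fails at once if the empty press's lever is pulled (more than 0.2 rad) (value of joint spare_lever above 0.2 rad).
It also fails if it takes over 45 s, if anything falls off the work surface, if the arm or the gripper's body presses on something with over 40 N, if the wrist force passes 120 N, or if a joint passes its speed limit or range.

## Robot

A 6-joint arm with a two-finger parallel gripper is mounted at the origin on the work surface. World frame = base frame: x ahead of the robot, y to its left, z up, the work surface at z = 0. Lengths are in m, angles in rad, forces in N, time in s.
With the tool pointing down it reaches from about 0.35 to 0.975 m from the base axis. Payload 4.9 kg.
Tool frame: the origin (TCP) lies at the very end of the fingers, on their centre line; the grasp point (between the pads) lies behind it (manip.pinch_z is the y of the grasp point in the tool frame, in m); y points along the fingers, x is the direction in which the jaws open and shut, and the axes are right-handed (so a half turn about y gives the same grasp; the last joint's range is limited). The gripper opens to 85 mm and grips with 20 to 120 N. Pads are 22 mm wide; open, the fingers measure 114 mm over their backs; the gripper's body (76 mm by 85 mm) begins 54 mm behind the grasp point. The pads swing forward as they close: fully open they stand 13 mm farther back than shut.
Start: joints at [1.201, 0.053, 1.613, -0, 1.476, -0.119], TCP at [0.155, 0.605, 0.231] pointing down, gripper open.
Joint ranges: [-3.01, 3.01], [-1.01, 2.22], [0.06, 2.58], [-1.02, 4.17], [0.09, 2.62], [-3.14, 3.14]. Speed limits (rad/s): [2.57, 2.57, 3.14, 3.14, 3.14, 3.14].

## Interface

Orientations are given as a unit quaternion [w, x, y, z].
In Python, from plant import manip gives the robot as it stands.
- The arm moves only by the tool drive_tool, never from a script. Its argument "motion" is a list of rows, each a list of 3 entries, a list of its own where there are three numbers: the shift along the tool's x, y, z in units of 25 mm (1.0 is 25 mm), then the turn, a rotation vector about the tool's x, y, z in units of 5 degrees (1.0 is 5 degrees), then the closure, from -1 (fully open) to 1 (shut). A call has 1 to 12 rows; each row shifts and turns the commanded pose from where the row before left it, along the tool's axes as they then stand; what a row does not reach is not made up. A row lasts 1/10 s, in which the tool goes at most 50 mm and 8.59 degrees, less where a joint would pass 70% of its speed; a pose out of reach is approached as far as the arm can. A call is refused whole if a number of a shift passes 1 or a number of a turn 1, either way. A call with a gripper value outside its range is refused whole. The fingers move at their own pace and stop on an object; the grip force is fixed at half the most. Time passes only in rows, so rows that do not move let the fingers close. It gives the time, the measured TCP pose, the force and the opening at its end, in the units of the state.
- manip.state(): the state, without advancing time (a new reading comes with each control period).
- manip.grab_frame(name): name is "scene" or "top" or "wrist"; returns a dict with "img" (400x640x3 uint8, blue, green, red), "range_z" (400x640 float32, m along the optical axis (not along the pixel's ray), 0 where there is no reading), "camera_matrix" (3x3 intrinsics, pixels), "world_from_camera" (4x4, takes a point from camera to world coordinates); the wrist camera has in their place "T_tool_cam" (4x4, takes a point from camera to tool coordinates, whose origin is the TCP and whose axes are the tool frame's). Camera axes: x right, y down, z forward; pixel columns grow to the right and rows downward; lengths in m; the calibration is good to about 2 mm. A picture is of the moment at which its call begins: read the wrist's pose just before it.
- manip.job_done(): hands the job in, once; it reports no verdict.
The state is a dict: "time": time; "joint_pos": joint angles; "joint_vel": joint speeds; "joint_efforts": joint torques, N m; "tool_pos": TCP position; "tool_rot": TCP orientation; "contact_force": force on the tool from outside, world axes, zero at the start; "ft_torque": the same for the moment, N m; "gripper_width": opening from 0.0 (shut) to 1.0 (fully open).
Only numpy, scipy, OpenCV 4.12 (cv2) and the standard library are available. Lean on these libraries where they do the work, as an engineer would, in place of code of your own. Each camera call takes 0.05 s, during which the arm holds its last target. There are 200 camera calls.

## Working session

There is one attempt and no reset: what is moved stays moved. The work goes in short steps, Python scripts to look and compute and a tool call to move; the robot and the scene stay as the last step left them, time stands still between calls to the robot, and variables do not carry over. Pictures are saved under pics/ and viewed, about 8 in all and at most 12, crops included, and the job is handed in when it is done.

Besides the shell and the picture viewer there is one more tool, called after "Request:" as name(argument=value, ...), one argument or row to a line, values as JSON. drive_tool: Moves the arm, as the interface text tells. Its arguments: {"type":"object","properties":{"motion":{"type":"array","items":{"type":"array"}}},"required":["motion"]}

```bash
ls; mkdir -p pics
cat > h.py <<'E'
import numpy as np, cv2
from plant import manip
def frame(n, save=None):
    f=manip.grab_frame(n)
    if save: cv2.imwrite('pics/'+save,f['img'])
    return f
def cloud(f,T=None):
    K=f['camera_matrix'];z=f['range_z'];v,u=np.mgrid[:z.shape[0],:z.shape[1]]
    P=np.stack([(u-K[0,2])*z/K[0,0],(v-K[1,2])*z/K[1,1],z],-1)
    T=f['world_from_camera'] if T is None else T
    W=P@T[:3,:3].T+T[:3,3]; W[z==0]=np.nan
    return W
E
python3 - <<'E'
from h import *
s=manip.state();print(s, manip.pinch_z)
f=frame('scene','s1.png');g=frame('top','t1.png')
np.savez('c1.npz',s=cloud(f),t=cloud(g),si=f['img'],ti=g['img'])
cv2.imwrite('pics/st.png',cv2.resize(np.vstack([f['img'],g['img']]),(480,600)))
E
```

```text
pics
{'time': 0.0, 'joint_pos': array([ 1.20101651e+00,  5.33310883e-02,  1.61428435e+00,  4.25814828e-06,
        1.47599429e+00, -1.18996244e-01]), 'joint_vel': array([ 0.00077375,  0.00112416,  0.0010823 , -0.00036254, -0.00058629,
        0.0004209 ]), 'joint_efforts': array([ 1.92663215e-04, -3.93698072e+01, -3.70165980e+01, -1.54681502e-04,
        7.30950764e-03, -8.22176077e-06]), 'tool_pos': array([0.15487354, 0.60487054, 0.23008476]), 'tool_rot': array([-0.55823992,  0.55897189,  0.43293024, -0.43415438]), 'contact_force': array([0.34207487, 0.24989953, 0.29305874]), 'ft_torque': array([ 0.02306667, -0.01833307,  0.01350627]), 'gripper_width': 1.0010981135668893} -0.0187
```

View pics/s1.png

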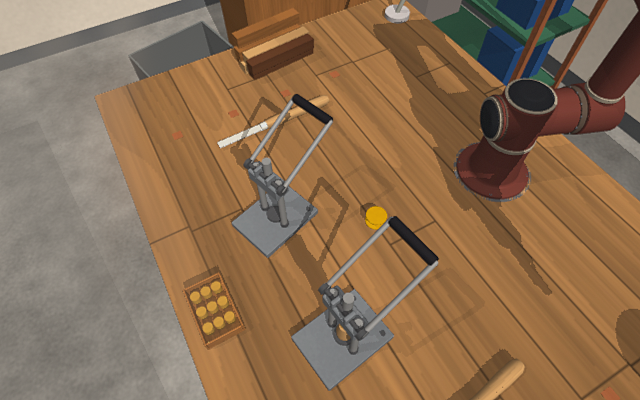

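View pics/t1.png

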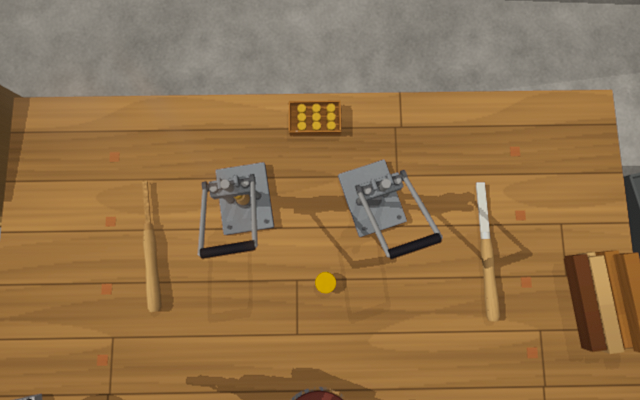

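The left press in the top view (base near 240,197; bar at 228,250) shows brass and wood under its ram. In the scene view this is the near press (345,330). The right one is empty. Next I'll measure the bar.

Run:
```python
from h import *
c=np.load('c1.npz')
for n,(u0,u1,v0,v1) in dict(t=(190,275,232,265),s=(380,445,210,270)).items():
    W=c[n][v0:v1,u0:u1].reshape(-1,3); I=c[n+'i'][v0:v1,u0:u1].reshape(-1,3).astype(int)
    m=(I.max(1)<60)&(W[:,2]>.27)&(W[:,2]<.36); P=W[m]
    mu=np.median(P,0); P=P[np.linalg.norm(P-mu,axis=1)<.08]
    r,(w,h),a=cv2.minAreaRect(P[:,:2].astype(np.float32))
    d=np.linalg.svd(P-P.mean(0))[2][0]; q=(P-P.mean(0))@d
    print(n,len(P),'mean',P.mean(0).round(4),'rect',np.round(r,4),round(w,4),round(h,4),'dir',d.round(3),'ext',q.min().round(3),q.max().round(3),'z',np.percentile(P[:,2],[2,50,98]).round(4))
# base plate and ferrule in top
W=c['t'];I=c['ti'].astype(int)
for nm,(u0,u1,v0,v1) in dict(L=(205,275,160,240),R=(335,410,158,238)).items():
    w=W[v0:v1,u0:u1].reshape(-1,3);i=I[v0:v1,u0:u1].reshape(-1,3)
    m=(np.ptp(i,axis=1)<30)&(w[:,2]>.005)&(w[:,2]<.03)
    r=cv2.minAreaRect(w[m][:,:2].astype(np.float32));print(nm,m.sum(),np.round(r[0],4),np.round(r[1],3),r[2])
    b=(i[:,2]-i[:,0]>60)&(w[:,2]>.06)&(w[:,2]<.2);print(' brass/wood',b.sum(),np.nanmean(w[b],0))
```

```text
t 519 mean [0.5014 0.1909 0.3291] rect [0.5015 0.1908] 0.0215 0.1179 dir [-0.14   0.99  -0.002] ext -0.059 0.059 z [0.3238 0.3293 0.3333]
s 683 mean [0.5044 0.1941 0.3283] rect [0.5025 0.1911] 0.0234 0.1183 dir [-0.147  0.989 -0.002] ext -0.062 0.057 z [0.3211 0.329  0.3327]
L 2145 [0.6643 0.2145] [0.204 0.15 ] 8.384467124938965
 brass/wood 58 [0.64650596 0.21377595 0.11193935]
R 2369 [ 0.6578 -0.1686] [0.2   0.149] 17.474872589111328
 brass/wood 1 [ 0.65236661 -0.2218059   0.18896117]
```

```bash
cat >> h.py <<'E'
from scipy.spatial.transform import Rotation as R, Slerp
YAW=np.radians(8.2); G=np.array([.502,.191,.320]); PR=R.from_euler('z',YAW)
def rot(q): return R.from_quat(np.roll(q,-1))
def toolrot(tilt):  # tilt deg about press y (+ = body leans to the press's back)
    c=[s*PR.apply([1,0,0]) for s in (1,-1)]; cur=rot(manip.state()['tool_rot']); best=None
    for x in c:
        M=np.c_[x,[0,0,-1],np.cross(x,[0,0,-1])]; r=PR*R.from_euler('y',tilt,degrees=True)*PR.inv()*R.from_matrix(M)
        a=(cur.inv()*r).magnitude()
        if best is None or a<best[0]: best=(a,r)
    return best[1]
def rows(poses,grip,p=None,r=None):
    s=manip.state(); p=s['tool_pos'] if p is None else p; r=rot(s['tool_rot']) if r is None else r; out=[]
    for P,Q in poses:
        d=np.round(r.inv().apply(P-p)/.025,2); w=np.round(np.degrees((r.inv()*Q).as_rotvec())/5,2)
        out.append([d.tolist(),w.tolist(),grip]); p=p+r.apply(d*.025); r=r*R.from_rotvec(np.radians(w*5))
    print('\n'.join(map(str,out)).join(['[',']']).replace('\n',',\n')); print('max',max(max(map(abs,o[0]+o[1])) for o in out))
def line(P,Q,n,grip):
    s=manip.state(); q0=rot(s['tool_rot']); S=Slerp([0,1],R.concatenate([q0,Q])); t=np.arange(1,n+1)/n
    rows([(s['tool_pos']+(P-s['tool_pos'])*k,S(k)) for k in t],grip)
def lever(th,back=0): # grip centre at lever angle th
    a=np.radians(31.5)-th; return G+PR.apply([.1705-.2*np.cos(a),0,-.1045+.2*np.sin(a)])
E
python3 - <<'E'
from h import *
Q=toolrot(20); ax=Q.apply([0,1,0]); print(rot(manip.state()['tool_rot']).as_matrix().round(2), Q.as_matrix().round(2), lever(0),lever(1.05))
s=manip.state()
# stage A: half way, raised ; stage B: standoff
P=G-ax*.12; print(P)
line(P,Q,24,-1)
E
```

```text
[[ 0.25 -0.   -0.97]
 [ 0.97 -0.    0.25]
 [-0.   -1.    0.  ]] [[ 0.93 -0.34 -0.14]
 [ 0.13 -0.05  0.99]
 [-0.34 -0.94 -0.  ]] [0.50197225 0.190996   0.31999971] [0.49705578 0.19028753 0.11957606]
[0.54262281 0.19685384 0.43276311]
[[[-0.5, -0.34, -0.79], [0.1, 0.56, 0.15], -1],
[[-0.46, -0.33, -0.82], [0.1, 0.55, 0.14], -1],
[[-0.43, -0.34, -0.83], [0.1, 0.56, 0.15], -1],
[[-0.39, -0.35, -0.85], [0.09, 0.55, 0.14], -1],
[[-0.36, -0.34, -0.87], [0.1, 0.56, 0.15], -1],
[[-0.31, -0.35, -0.88], [0.1, 0.55, 0.15], -1],
[[-0.28, -0.35, -0.89], [0.1, 0.56, 0.14], -1],
[[-0.24, -0.35, -0.9], [0.1, 0.56, 0.15], -1],
[[-0.2, -0.36, -0.91], [0.1, 0.55, 0.14], -1],
[[-0.16, -0.37, -0.91], [0.09, 0.56, 0.15], -1],
[[-0.12, -0.37, -0.92], [0.1, 0.55, 0.15], -1],
[[-0.09, -0.38, -0.92], [0.1, 0.56, 0.14], -1],
[[-0.04, -0.38, -0.92], [0.1, 0.56, 0.15], -1],
[[0.0, -0.4, -0.92], [0.1, 0.55, 0.14], -1],
[[0.04, -0.4, -0.91], [0.1, 0.56, 0.15], -1],
[[0.08, -0.41, -0.9], [0.1, 0.55, 0.15], -1],
[[0.11, -0.42, -0.9], [0.09, 0.56, 0.14], -1],
[[0.15, -0.42, -0.89], [0.1, 0.55, 0.15], -1],
[[0.19, -0.44, -0.87], [0.1, 0.56, 0.14], -1],
[[0.23, -0.45, -0.86], [0.1, 0.56, 0.15], -1],
[[0.26, -0.46, -0.85], [0.1, 0.55, 0.15], -1],
[[0.3, -0.47, -0.83], [0.1, 0.56, 0.14], -1],
[[0.33, -0.48, -0.81], [0.09, 0.55, 0.15], -1],
[[0.36, -0.49, -0.79], [0.1, 0.56, 0.14], -1]]
max 0.92
```

Request:
drive_tool(
  motion=[
    [[-0.5, -0.6, -0.8], [0.1, 0.56, 0.15], -1],
    [[-0.46, -0.6, -0.82], [0.1, 0.56, 0.15], -1],
    [[-0.43, -0.6, -0.83], [0.1, 0.56, 0.15], -1],
    [[-0.39, -0.6, -0.85], [0.1, 0.56, 0.15], -1],
    [[-0.36, -0.4, -0.87], [0.1, 0.56, 0.15], -1],
    [[-0.31, -0.4, -0.88], [0.1, 0.56, 0.15], -1],
    [[-0.28, -0.4, -0.89], [0.1, 0.56, 0.15], -1],
    [[-0.24, -0.4, -0.9], [0.1, 0.56, 0.15], -1],
    [[-0.2, -0.4, -0.9], [0.1, 0.56, 0.15], -1],
    [[-0.16, -0.4, -0.9], [0.1, 0.56, 0.15], -1],
    [[-0.12, -0.4, -0.92], [0.1, 0.56, 0.15], -1],
    [[-0.09, -0.4, -0.92], [0.1, 0.56, 0.15], -1],
  ],
)

```text
time: 1.3
tool_pos: [0.3501, 0.4011, 0.3665]
tool_rot: [-0.653, 0.662, 0.185, -0.317]
contact_force: [-0.2, 0.7, 0.2]
gripper_width: 1.006
```

Run:
```python
from h import *
Q=toolrot(20); ax=Q.apply([0,1,0]); s=manip.state(); print(s['tool_pos'],s['joint_pos'].round(2))
line(G-ax*.12,Q,12,-1)
```

```text
[0.35006261 0.40113951 0.36653438] [ 0.69 -0.1   1.55  0.05  1.87 -0.03]
[[[-0.02, -0.27, -0.92], [0.1, 0.55, 0.14], -1],
[[0.02, -0.28, -0.92], [0.09, 0.55, 0.14], -1],
[[0.06, -0.29, -0.92], [0.1, 0.55, 0.15], -1],
[[0.1, -0.29, -0.91], [0.1, 0.55, 0.14], -1],
[[0.14, -0.31, -0.9], [0.1, 0.55, 0.14], -1],
[[0.18, -0.32, -0.89], [0.09, 0.55, 0.14], -1],
[[0.22, -0.32, -0.87], [0.1, 0.55, 0.14], -1],
[[0.26, -0.34, -0.87], [0.1, 0.55, 0.15], -1],
[[0.29, -0.34, -0.85], [0.09, 0.55, 0.14], -1],
[[0.33, -0.36, -0.83], [0.1, 0.55, 0.14], -1],
[[0.37, -0.37, -0.81], [0.1, 0.55, 0.14], -1],
[[0.39, -0.38, -0.78], [0.1, 0.55, 0.15], -1]]
max 0.92
```

Request:
drive_tool(
  motion=[
    [[0, -0.3, -0.92], [0.1, 0.55, 0.14], -1],
    [[0.02, -0.3, -0.92], [0.1, 0.55, 0.14], -1],
    [[0.06, -0.3, -0.92], [0.1, 0.55, 0.14], -1],
    [[0.1, -0.3, -0.9], [0.1, 0.55, 0.14], -1],
    [[0.14, -0.3, -0.9], [0.1, 0.55, 0.14], -1],
    [[0.18, -0.32, -0.9], [0.1, 0.55, 0.14], -1],
    [[0.22, -0.32, -0.87], [0.1, 0.55, 0.14], -1],
    [[0.26, -0.34, -0.87], [0.1, 0.55, 0.14], -1],
    [[0.3, -0.34, -0.85], [0.1, 0.55, 0.14], -1],
    [[0.33, -0.36, -0.83], [0.1, 0.55, 0.14], -1],
    [[0.37, -0.37, -0.8], [0.1, 0.55, 0.14], -1],
    [[0.4, -0.38, -0.78], [0.1, 0.55, 0.14], -1],
  ],
)

```text
time: 2.5
tool_pos: [0.5438, 0.198, 0.4335]
tool_rot: [-0.687, 0.702, -0.073, -0.172]
contact_force: [0.4, 0.6, 0.2]
gripper_width: 1.004
```

Run:
```python
from h import *
s=manip.state(); f=frame('wrist','w1.png'); T=np.eye(4);T[:3,:3]=rot(s['tool_rot']).as_matrix();T[:3,3]=s['tool_pos']
W=cloud(f,T@f['T_tool_cam']); I=f['img'].astype(int)
m=(I.max(2)<60)&(W[...,2]>.29)&(W[...,2]<.345)&(np.hypot(W[...,0]-.502,W[...,1]-.191)<.08)
P=W[m];v,u=np.nonzero(m);print(s['tool_pos'],s['joint_pos'].round(2),len(P),P.mean(0),P[:,2].max(),u.mean(),v.mean())
r=cv2.minAreaRect(P[:,:2].astype(np.float32));print(r,np.linalg.svd(P-P.mean(0))[2][0])
```

```text
<stdin>:5: RuntimeWarning: Mean of empty slice.
  ret = um.true_divide(
Traceback (most recent call last):
ValueError: zero-size array to reduction operation maximum which has no identity
```

View pics/w1.png

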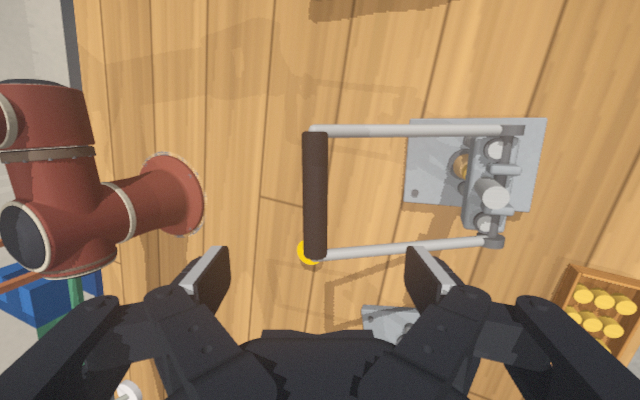

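The wrist view shows the bar vertical at about (315,195), and the brass ferrule at (460,165) confirms this press is the loaded one. The bar looks brownish here, so I'll relax the threshold.

Run:
```python
from h import *
s=manip.state(); f=frame('wrist'); T=np.eye(4);T[:3,:3]=rot(s['tool_rot']).as_matrix();T[:3,3]=s['tool_pos']
W=cloud(f,T@f['T_tool_cam']); I=f['img'].astype(int)
print(I[195,315],W[195,315])
m=(I.max(2)<100)&(np.linalg.norm(W-[.502,.191,.325],axis=2)<.08); m[:100]=0;m[270:]=0
P=W[m];v,u=np.nonzero(m);print(len(P),P.mean(0),np.percentile(P[:,2],[1,50,99]),u.mean(),v.mean())
r=cv2.minAreaRect(P[:,:2].astype(np.float32));print(r,np.linalg.svd(P-P.mean(0))[2][0])
```

```text
[67 76 94] [0.50713051 0.19322814 0.33215685]
2983 [0.50379439 0.19541043 0.33008328] [0.32137828 0.33124242 0.3338817 ] 312.63794837412 190.17901441501843
((0.5025171637535095, 0.1910725086927414), (0.021029289811849594, 0.1173444613814354), 8.30587387084961) [ 0.14820474 -0.98895485  0.0019104 ]
```

```bash
sed -i 's/G=np.array(.*320\])/G=np.array([.5025,.191,.3205])/' h.py
python3 - <<'E'
from h import *
Q=toolrot(20); ax=Q.apply([0,1,0])
line(G+ax*.016,Q,8,-1)
E
```

```text
[[[-0.01, 0.68, -0.0], [-0.01, -0.0, 0.0], -1],
[[-0.01, 0.69, -0.0], [-0.0, -0.0, 0.0], -1],
[[-0.01, 0.68, -0.0], [-0.01, -0.01, 0.01], -1],
[[-0.01, 0.68, -0.0], [-0.0, 0.0, -0.0], -1],
[[-0.01, 0.68, -0.0], [-0.01, -0.0, 0.0], -1],
[[-0.01, 0.69, -0.0], [-0.0, -0.0, 0.0], -1],
[[-0.01, 0.68, -0.0], [-0.01, -0.01, 0.01], -1],
[[-0.0, 0.68, -0.0], [-0.01, 0.0, -0.0], -1]]
max 0.69
```

Request:
drive_tool(
  motion=[
    [[-0.01, 0.68, 0], [0, 0, 0], -1],
    [[-0.01, 0.68, 0], [0, 0, 0], -1],
    [[-0.01, 0.68, 0], [0, 0, 0], -1],
    [[-0.01, 0.68, 0], [0, 0, 0], -1],
    [[-0.01, 0.68, 0], [0, 0, 0], -1],
    [[-0.01, 0.68, 0], [0, 0, 0], -1],
    [[-0.01, 0.68, 0], [0, 0, 0], -1],
    [[-0.01, 0.68, 0], [0, 0, 0], -1],
    [[0, 0, 0], [0, 0, 0], 0.3],
    [[0, 0, 0], [0, 0, 0], 0.3],
    [[0, 0, 0], [0, 0, 0], 0.3],
    [[0, 0, 0], [0, 0, 0], 0.3],
  ],
)

```text
time: 3.8
tool_pos: [0.4962, 0.1926, 0.3079]
tool_rot: [-0.688, 0.702, -0.071, -0.171]
contact_force: [0.4, 0.5, 0.6]
gripper_width: 0.354
```

Request:
drive_tool(
  motion=[
    [[0, 0, 0], [0, 0, 0], 1],
    [[0, 0, 0], [0, 0, 0], 1],
    [[0, 0, 0], [0, 0, 0], 1],
    [[0, 0, 0], [0, 0, 0], 1],
    [[0, 0, 0], [0, 0, 0], 1],
    [[0, 0, 0], [0, 0, 0], 1],
  ],
)

```text
time: 4.4
tool_pos: [0.4959, 0.1924, 0.3071]
tool_rot: [-0.687, 0.702, -0.071, -0.172]
contact_force: [2.4, 1.4, 2.6]
gripper_width: 0.255
```

Run:
```python
from h import *
s=manip.state();print(s['contact_force'],s['ft_torque'],s['gripper_width'],s['joint_pos'].round(2))
f=frame('scene','s2.png')
c=cv2.resize(f['img'][150:400,250:570],None,fx=2,fy=2);cv2.imwrite('pics/s2c.png',c)
r=rot(s['tool_rot']); th=np.arange(1,13)*1.06/12
M=lambda t: PR*R.from_euler('y',-t)*PR.inv()
off=s['tool_pos']-lever(0)
print(off, 'along ax', r.apply([0,1,0])@off)
rows([(lever(t)+M(t).apply(off),M(t)*r) for t in th],1)
```

```text
[2.39421585 1.35457194 2.55696014] [ 0.22251725 -0.46464406 -0.05141559] 0.25533668805258597 [0.22 0.02 1.55 0.03 1.92 0.08]
[-0.00657735  0.00143886 -0.01343002] along ax 0.014780310054290044
[[[-0.06, 0.7, -0.0], [-0.0, -0.0, -1.01], 1],
[[-0.06, 0.7, -0.01], [-0.0, -0.01, -1.02], 1],
[[-0.06, 0.7, 0.0], [-0.01, -0.0, -1.01], 1],
[[-0.06, 0.7, -0.0], [0.0, -0.0, -1.01], 1],
[[-0.06, 0.7, -0.0], [-0.0, -0.01, -1.01], 1],
[[-0.06, 0.7, -0.0], [-0.0, -0.0, -1.02], 1],
[[-0.06, 0.7, -0.01], [-0.0, -0.01, -1.01], 1],
[[-0.06, 0.7, -0.0], [-0.01, 0.0, -1.01], 1],
[[-0.06, 0.7, -0.0], [0.0, -0.0, -1.01], 1],
[[-0.06, 0.7, -0.0], [-0.0, -0.01, -1.01], 1],
[[-0.06, 0.7, -0.01], [-0.0, -0.0, -1.02], 1],
[[-0.06, 0.7, 0.0], [-0.01, -0.0, -1.01], 1]]
max 1.02
```

View pics/s2c.png

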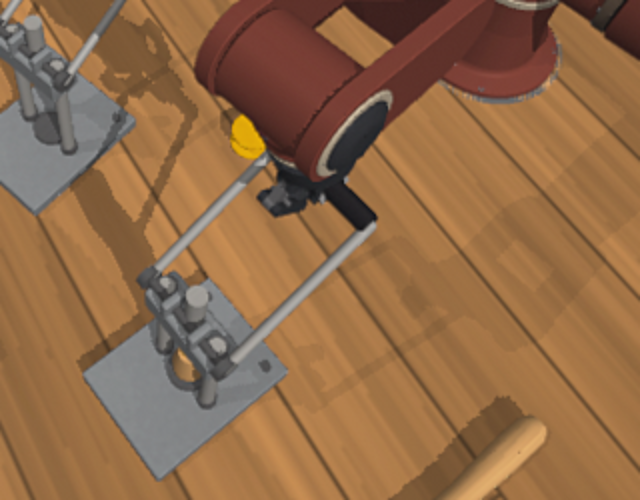

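The scene crop shows the gripper holding the bar at about (335,195), between the arms. I'll pull halfway first.

Request:
drive_tool(
  motion=[
    [[-0.03, 0.35, 0], [0, 0, -0.5], 1],
    [[-0.03, 0.35, 0], [0, 0, -0.5], 1],
    [[-0.03, 0.35, 0], [0, 0, -0.5], 1],
    [[-0.03, 0.35, 0], [0, 0, -0.5], 1],
    [[-0.03, 0.35, 0], [0, 0, -0.5], 1],
    [[-0.03, 0.35, 0], [0, 0, -0.5], 1],
    [[-0.03, 0.35, 0], [0, 0, -0.5], 1],
    [[-0.03, 0.35, 0], [0, 0, -0.5], 1],
    [[-0.03, 0.35, 0], [0, 0, -0.5], 1],
    [[-0.03, 0.35, 0], [0, 0, -0.5], 1],
    [[-0.03, 0.35, 0], [0, 0, -0.5], 1],
    [[-0.03, 0.35, 0], [0, 0, -0.5], 1],
  ],
)

```text
time: 5.65
tool_pos: [0.4737, 0.1892, 0.2043]
tool_rot: [0.708, -0.697, -0.111, -0.01]
contact_force: [-12.4, -3.8, 8.9]
gripper_width: 0.257
```

```bash
cat >> h.py <<'E'
def fit():
    s=manip.state(); r=rot(s['tool_rot']); p=s['tool_pos']-r.apply([0,.0148,0]); v=PR.inv().apply(p-G)-[.1705,0,-.1045]
    print('th',np.radians(31.5)-np.arctan2(v[2],-v[0]),'radius',np.hypot(v[0],v[2]),'lat',v[1],'tilt',np.degrees(np.arcsin(-PR.inv().apply(r.apply([0,1,0]))[0])),'F',s['contact_force'].round(1),s['ft_torque'].round(2),s['gripper_width'].round(3),s['joint_pos'].round(2),s['time'])
E
python3 -c "
from h import *
fit()"
```

```text
Traceback (most recent call last):
  File "h.py", line 36, in fit
    print('th',np.radians(31.5)-np.arctan2(v[2],-v[0]),'radius',np.hypot(v[0],v[2]),'lat',v[1],'tilt',np.degrees(np.arcsin(-PR.inv().apply(r.apply([0,1,0]))[0])),'F',s['contact_force'].round(1),s['ft_torque'].round(2),s['gripper_width'].round(3),s['joint_pos'].round(2),s['time'])
                                                                                                                                                                                                                          ^^^^^^^^^^^^^^^^^^^^^^^^
AttributeError: 'float' object has no attribute 'round'
```

```bash
sed -i "s/s\['gripper_width'\].round(3)/round(s['gripper_width'],3)/" h.py
python3 -c "
from h import *
fit()"
```

```text
th 0.5353068485050044 radius 0.2018583078313415 lat 0.0023277952421728127 tilt -9.888778399523016 F [-12.4  -3.8   8.9] [-0.44  1.16  0.02] 0.257 [ 0.24 -0.33  2.01 -0.01  1.29  0.1 ] 5.65
```

Request:
drive_tool(
  motion=[
    [[-0.06, 0.35, 0], [0, 0, -0.5], 1],
    [[-0.06, 0.35, 0], [0, 0, -0.5], 1],
    [[-0.06, 0.35, 0], [0, 0, -0.5], 1],
    [[-0.03, 0.35, 0], [0, 0, -0.5], 1],
    [[-0.03, 0.35, 0], [0, 0, -0.5], 1],
    [[-0.03, 0.35, 0], [0, 0, -0.5], 1],
    [[-0.03, 0.35, 0], [0, 0, -0.5], 1],
    [[-0.03, 0.35, 0], [0, 0, -0.5], 1],
    [[-0.03, 0.35, 0], [0, 0, -0.5], 1],
    [[-0.03, 0.35, 0], [0, 0, -0.5], 1],
    [[-0.03, 0.35, 0], [0, 0, -0.5], 1],
  ],
)

```text
time: 6.75
tool_pos: [0.5017, 0.1934, 0.1122]
tool_rot: [0.685, -0.651, -0.275, -0.179]
contact_force: [-13.1, -8.2, 10.4]
gripper_width: 0.255
```

```bash
python3 -c "
from h import *
fit()"
```

```text
th 1.02251653711685 radius 0.20215599033931755 lat 0.00242616031227511 tilt -37.59974325262493 F [-13.1  -8.2  10.4] [-0.82  0.11 -0.51] 0.255 [ 0.27 -0.43  2.34 -0.13  0.59  0.21] 6.75
```

Request:
drive_tool(
  motion=[
    [[-0.04, 0.2, 0], [0, 0, -0.25], 1],
    [[-0.03, 0.2, 0], [0, 0, -0.25], 1],
    [[0, 0.1, 0], [0, 0, 0], 1],
    [[0, 0, 0], [0, 0, 0], 1],
  ],
)

```text
time: 7.15
tool_pos: [0.5072, 0.1945, 0.104]
tool_rot: [0.681, -0.646, -0.287, -0.192]
contact_force: [-66.2, -18.3, 54.7]
gripper_width: 0.257
```

```bash
python3 -c "
from h import *
fit()"
```

```text
th 1.0718384106966665 radius 0.2017391845594622 lat 0.002770909760891408 tilt -39.76032501073748 F [-66.2 -18.3  54.7] [-1.51  3.25 -0.92] 0.257 [ 0.27 -0.41  2.35 -0.16  0.52  0.24] 7.15
```

Request:
drive_tool(
  motion=[
    [[0, -0.1, 0], [0, 0, 0], 1],
    [[0, 0, 0], [0, 0, 0], 1],
    [[0, 0, 0], [0, 0, 0], 1],
  ],
)

```text
time: 7.45
tool_pos: [0.5062, 0.1943, 0.1055]
tool_rot: [0.681, -0.645, -0.288, -0.193]
contact_force: [-41.3, -12.4, 36.1]
gripper_width: 0.256
```

Run:
```python
from h import *
fit()
s=manip.state(); r=rot(s['tool_rot']); t0=1.06; M=lambda t: PR*R.from_euler('y',-t)*PR.inv(); C=G+PR.apply([.1705,0,-.1045])
rows([(C+M(-t).apply(s['tool_pos']-C),M(-t)*r) for t in np.arange(1,4)*t0/36],1)
f=frame('scene','s3.png');cv2.imwrite('pics/s3c.png',cv2.resize(f['img'][260:400,270:470],None,fx=4,fy=4))
```

```text
th 1.0631187207994808 radius 0.20186068713024954 lat 0.002729628256613634 tilt -39.921442273364086 F [-41.3 -12.4  36.1] [-1.04  2.32 -0.62] 0.256 [ 0.27 -0.42  2.36 -0.16  0.52  0.24] 7.45
[[[0.03, -0.23, 0.0], [-0.0, 0.0, 0.34], 1],
[[0.03, -0.24, 0.0], [-0.0, 0.0, 0.33], 1],
[[0.03, -0.23, 0.0], [-0.0, 0.0, 0.34], 1]]
max 0.34
```

View pics/s3c.png

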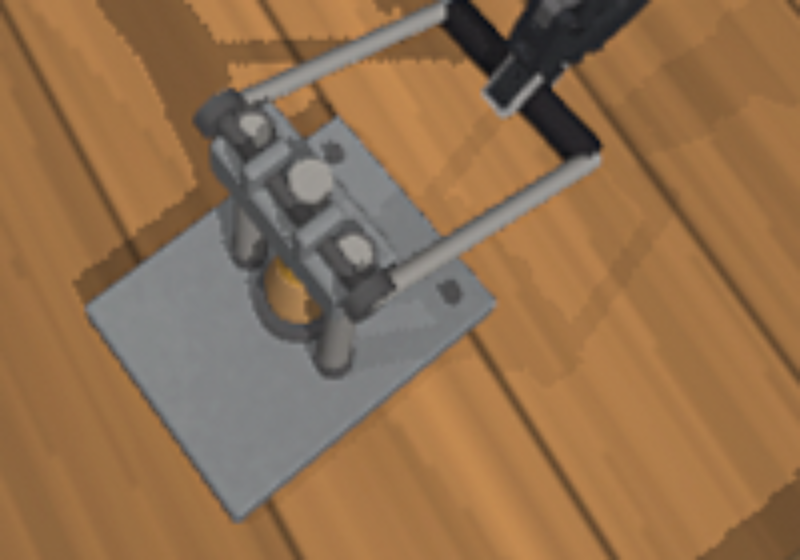

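The crop shows the lever down: bar gripped near (520,85), ram sunk at (310,180), and the ferrule now low behind the crosshead. The force jumped to 86 N, which means the bottom stop. Now I'll ease it up.

Request:
drive_tool(
  motion=[
    [[0.03, -0.23, 0], [0, 0, 0.34], 1],
    [[0.03, -0.23, 0], [0, 0, 0.34], 1],
    [[0.03, -0.23, 0], [0, 0, 0.34], 1],
    [[0.03, -0.23, 0], [0, 0, 0.34], 1],
    [[0.03, -0.23, 0], [0, 0, 0.34], 1],
    [[0.03, -0.23, 0], [0, 0, 0.34], 1],
    [[0.03, -0.23, 0], [0, 0, 0.34], 1],
    [[0.03, -0.23, 0], [0, 0, 0.34], 1],
    [[0.03, -0.23, 0], [0, 0, 0.34], 1],
    [[0.03, -0.23, 0], [0, 0, 0.34], 1],
    [[0.03, -0.23, 0], [0, 0, 0.34], 1],
    [[0.03, -0.23, 0], [0, 0, 0.34], 1],
  ],
)

```text
time: 8.7
tool_pos: [0.479, 0.1903, 0.1673]
tool_rot: [0.705, -0.685, -0.169, -0.069]
contact_force: [-3.6, -1.2, 4.5]
gripper_width: 0.261
```

```bash
python3 -c "
from h import *
fit()"
```

```text
th 0.7230695501059402 radius 0.20181341152592983 lat 0.002629278242492029 tilt -19.485637522839017 F [-3.6 -1.2  4.5] [-0.1   0.58 -0.04] 0.261 [ 0.25 -0.4   2.14 -0.04  1.06  0.12] 8.7
```

Request:
drive_tool(
  motion=[
    [[0.03, -0.23, 0], [0, 0, 0.34], 1],
    [[0.03, -0.23, 0], [0, 0, 0.34], 1],
    [[0.03, -0.23, 0], [0, 0, 0.34], 1],
    [[0.03, -0.23, 0], [0, 0, 0.34], 1],
    [[0.03, -0.23, 0], [0, 0, 0.34], 1],
    [[0.03, -0.23, 0], [0, 0, 0.34], 1],
    [[0.03, -0.23, 0], [0, 0, 0.34], 1],
    [[0.03, -0.23, 0], [0, 0, 0.34], 1],
    [[0.03, -0.23, 0], [0, 0, 0.34], 1],
    [[0.03, -0.23, 0], [0, 0, 0.34], 1],
    [[0.03, -0.23, 0], [0, 0, 0.34], 1],
    [[0.03, -0.23, 0], [0, 0, 0.34], 1],
  ],
)

```text
time: 9.9
tool_pos: [0.4744, 0.1896, 0.2365]
tool_rot: [0.706, -0.704, -0.044, 0.058]
contact_force: [-8.7, -0.6, 4.8]
gripper_width: 0.254
```

```bash
python3 -c "
from h import *
fit()"
```

```text
th 0.37351551158674123 radius 0.2013823249981694 lat 0.002604525396675624 tilt 1.1182756859811507 F [-8.7 -0.6  4.8] [-0.07  1.13 -0.1 ] 0.254 [ 0.23 -0.22  1.86  0.01  1.52  0.09] 9.9
```

Request:
drive_tool(
  motion=[
    [[0.03, -0.23, 0], [0, 0, 0.34], 1],
    [[0.03, -0.23, 0], [0, 0, 0.34], 1],
    [[0.03, -0.23, 0], [0, 0, 0.34], 1],
    [[0.03, -0.23, 0], [0, 0, 0.34], 1],
    [[0.03, -0.23, 0], [0, 0, 0.34], 1],
    [[0.03, -0.23, 0], [0, 0, 0.34], 1],
    [[0.03, -0.23, 0], [0, 0, 0.34], 1],
    [[0.03, -0.23, 0], [0, 0, 0.34], 1],
    [[0.03, -0.23, 0], [0, 0, 0.34], 1],
    [[0.03, -0.23, 0], [0, 0, 0.34], 1],
    [[0.03, -0.23, 0], [0, 0, 0.34], 1],
  ],
)

```text
time: 11.0
tool_pos: [0.4916, 0.1921, 0.2989]
tool_rot: [-0.687, 0.702, -0.072, -0.173]
contact_force: [-10.0, -0.8, 8.7]
gripper_width: 0.261
```

```bash
python3 -c "
from h import *
fit()"
```

```text
th 0.04707977057509016 radius 0.2008860278727256 lat 0.0026236719931456392 tilt 19.9540929495922 F [-10.   -0.8   8.7] [-0.15  1.83 -0.27] 0.261 [0.22 0.02 1.56 0.03 1.91 0.08] 11.0
```

Request:
drive_tool(
  motion=[
    [[0.02, -0.18, 0], [0, 0, 0.15], 1],
    [[0.02, -0.18, 0], [0, 0, 0.1], 1],
    [[0, 0, 0], [0, 0, 0], 1],
    [[0, 0, 0], [0, 0, 0], 1],
  ],
)

```text
time: 11.4
tool_pos: [0.4952, 0.1927, 0.3059]
tool_rot: [-0.685, 0.701, -0.08, -0.181]
contact_force: [-9.5, 0.3, 5.7]
gripper_width: 0.257
```

```bash
python3 -c "
from h import *
fit()"
```

```text
th 0.007640048758016826 radius 0.2008894619295034 lat 0.0026453204424891287 tilt 21.24844896276012 F [-9.5  0.3  5.7] [-0.12  2.03 -0.22] 0.257 [0.22 0.04 1.54 0.03 1.94 0.08] 11.4
```

Essentially at the top stop. I'll open the fingers gradually, then retreat along the finger axis.

Request:
drive_tool(
  motion=[
    [[0, 0, 0], [0, 0, 0], 0.4],
    [[0, 0, 0], [0, 0, 0], 0.2],
    [[0, 0, 0], [0, 0, 0], 0],
    [[0, 0, 0], [0, 0, 0], -1],
    [[0, 0, 0], [0, 0, 0], -1],
    [[0, 0, 0], [0, 0, 0], -1],
    [[0, 0, 0], [0, 0, 0], -1],
    [[0, 0, 0], [0, 0, 0], -1],
  ],
)

```text
time: 12.2
tool_pos: [0.4987, 0.1927, 0.3056]
tool_rot: [-0.686, 0.702, -0.076, -0.176]
contact_force: [-0.3, 0.3, -0.5]
gripper_width: 1.002
```

Request:
drive_tool(
  motion=[
    [[0, -0.5, 0], [0, 0, 0], -1],
    [[0, -0.8, 0], [0, 0, 0], -1],
    [[0, -0.8, 0], [0, 0, 0], -1],
    [[0, -0.8, 0], [0, 0, 0], -1],
    [[0, -0.8, 0], [0, 0, 0], -1],
    [[0, -0.8, 0], [0, 0, 0], -1],
    [[0, -0.8, 0], [0, 0, 0], -1],
    [[0, 0, 0], [0, 0, 0], -1],
    [[0, 0, 0], [0, 0, 0], -1],
  ],
)

```text
time: 13.1
tool_pos: [0.5451, 0.199, 0.4301]
tool_rot: [-0.686, 0.702, -0.076, -0.176]
contact_force: [0.8, 0.6, -0.6]
gripper_width: 1.004
```

Run:
```python
from h import *
s=manip.state(); print(s['contact_force'].round(2),s['gripper_width'],s['time'])
f=frame('wrist'); T=np.eye(4);T[:3,:3]=rot(s['tool_rot']).as_matrix();T[:3,3]=s['tool_pos']
W=cloud(f,T@f['T_tool_cam']); I=f['img'].astype(int)
m=(I.max(2)<100)&(np.linalg.norm(W-[.502,.191,.325],axis=2)<.09); m[:100]=0;m[270:]=0
P=W[m];print(len(P),np.percentile(P[:,2],[1,50,99]),cv2.minAreaRect(P[:,:2].astype(np.float32)))
g=frame('scene');c=cv2.resize(g['img'][80:400,220:470],None,fx=1.6,fy=1.6)
w=cv2.resize(f['img'][100:300,280:580],None,fx=1.3,fy=1.3)
o=np.zeros((max(c.shape[0],w.shape[0]),c.shape[1]+w.shape[1],3),np.uint8);o[:c.shape[0],:c.shape[1]]=c;o[:w.shape[0],c.shape[1]:]=w
print(o.shape);cv2.imwrite('pics/e1.png',o)
# ferrule top height: brass pixels in scene before/after
K=np.load('c1.npz')
for X,J in((K['s'],K['si']),(cloud(g),g['img'])):
    J=J[300:360,325:365].astype(int);X=X[300:360,325:365];b=(J[...,2]-J[...,0]>60)&(X[...,2]>.03);print(b.sum(),np.percentile(X[b][:,2],[50,90,98]).round(4))
```

```text
[ 0.82  0.62 -0.56] 1.0042410763229517 13.1
3057 [0.32118647 0.33129183 0.3338824 ] ((0.5027068257331848, 0.19114649295806885), (0.020647652447223663, 0.11814602464437485), 8.641030311584473)
(512, 790, 3)
92 [0.0768 0.0934 0.1769]
101 [0.0767 0.1055 0.1781]
```

View pics/e1.png

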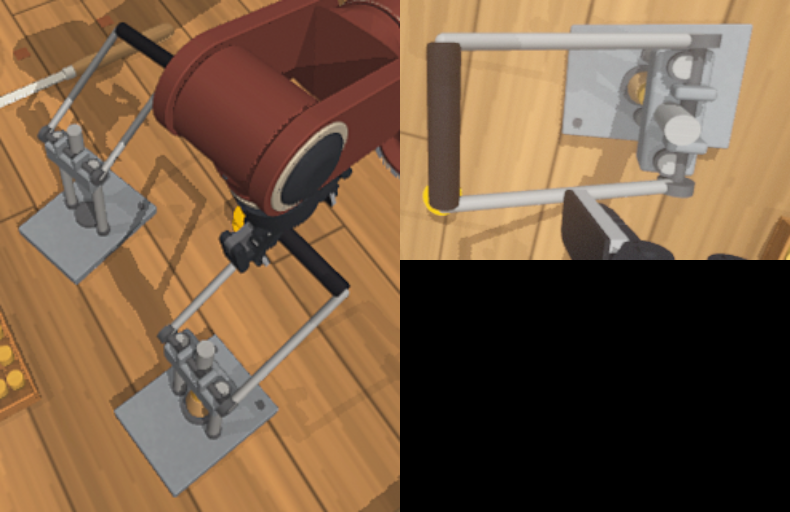

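The lever is back up (bar at the same z, 0.3339) and the empty press is untouched. One check of the ferrule's height from the wrist depth:

Run:
```python
from h import *
s=manip.state(); f=frame('wrist'); T=np.eye(4);T[:3,:3]=rot(s['tool_rot']).as_matrix();T[:3,3]=s['tool_pos']
W=cloud(f,T@f['T_tool_cam']); I=f['img'].astype(int)
ax=G+PR.apply([.1585,0,0]); d=np.hypot(W[...,0]-ax[0],W[...,1]-ax[1])
m=(d<.025)&(I[...,2]-I[...,0]>35)&(W[...,2]>.03)&(W[...,2]<.16)
print(m.sum(),ax,np.percentile(W[m][:,2],[5,50,80,90,95,99]).round(4))
k=np.load('c1.npz')
for X,J in((k['t'],k['ti']),):
    d=np.hypot(X[...,0]-ax[0],X[...,1]-ax[1]);J=J.astype(int);b=(d<.025)&(J[...,2]-J[...,0]>35)&(X[...,2]>.03)&(X[...,2]<.16);print('before top',b.sum(),np.percentile(X[b][:,2],[5,50,80,90,95,99]).round(4))
g=frame('top');X=cloud(g);J=g['img'].astype(int);d=np.hypot(X[...,0]-ax[0],X[...,1]-ax[1]);b=(d<.025)&(J[...,2]-J[...,0]>35)&(X[...,2]>.03)&(X[...,2]<.16);print('after top',b.sum(),np.percentile(X[b][:,2],[5,50,80,90,95,99]).round(4) if b.sum() else '')
```

```text
264 [0.65937953 0.21360669 0.3205    ] [0.0549 0.083  0.1078 0.1179 0.1188 0.1199]
before top 113 [0.0548 0.0843 0.1127 0.1294 0.1319 0.1372]
after top 116 [0.051  0.0806 0.1108 0.1173 0.1188 0.1237]
```

```bash
python3 -c "
from h import *
print(manip.job_done(), manip.state()['time'])"
```

```text
the job is handed in; nothing more can be done
the job is handed in; nothing more can be done
```

I pulled the loaded (left) press's lever all the way down, eased it back up over about 3.7 s, let go, backed off and handed the job in. It was about 13 s into the 45 s allowed. The hand-in gives no verdict, so the result below rests on my own checks.

- **Bottom of the stroke:** the lever reached about 1.06–1.07 rad, estimated from the tool position. The force jumped to about 88 N against the bottom stop, under the 120 N wrist limit, and I held it there for about 0.3–0.4 s.
- **Ferrule:** its top dropped from about 132 mm to about 118 mm in the top camera, and the wrist camera also reads about 118–119 mm. That is the height expected when it is home; the scene camera's brass reading was too mixed to use.
- **Lever up again:** the bar is back within about 1 mm of where it started (top at z 0.334 m).
- **Rest of the scene:** the gripper is open and about 12 cm clear of the bar, with no contact force beyond sensor noise. The empty press's lever looks untouched in the last scene picture.

One thing disagreed slightly: while I held the bar, a steady sideways force of about 10–13 N showed that my estimate of the pivot was a millimetre or two off. It did no harm.

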